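Snap the carved box shut and hold it up to the inspection camera

ROBOT

A 6-joint arm with a two-finger parallel gripper is mounted at the origin on the work surface. World frame = base frame: x ahead of the robot, y to its left, z up, the work surface at z = 0. Lengths are in mm, angles in rad, forces in N, time in s.
With the tool pointing down it reaches from about 400 to 925 mm from the base axis. Payload 12.5 kg.
Tool frame: the origin (TCP) lies between the finger pads; the fingertips stand 19 mm ahead of it and the grasp point (between the pads) is the TCP (env.nose_length is the distance from the TCP to the fingertips, in mm); z points along the fingers, y is the line along which they close (so a half turn about z gives the same grasp; the last joint's range is limited). The gripper opens to 95 mm and grips with 3 to 60 N. Pads are 20 mm wide; open, the fingers measure 119 mm over their backs; the gripper's body (75 mm by 180 mm) begins 59 mm behind the grasp point.
Start: joints at [1.081, 0.491, 1.559, -0, 1.092, -0.106], TCP at [234.013, 579.554, 233.661] pointing down, gripper open.
Joint ranges: [-3.1, 3.1], [-0.84, 2.19], [0.05, 2.79], [-1.13, 4.28], [0.06, 2.93], [-2.69, 2.69]. Speed limits (rad/s): [2.22, 2.22, 2.79, 3.14, 3.14, 3.14].

INTERFACE

Orientations are given as [roll, pitch, yaw] about the fixed x, y, z axes, in that order (R = Rz(yaw) Ry(pitch) Rx(roll)).
In Python, from cell import env gives the robot as it stands. The module is installed in compiled form; this text tells all that it offers.
- The arm moves only by the tool drive_tool, never from a script. Its argument "rows" is a list that holds one entry, the list of rows, each a list of 7 numbers: the shift along the tool's x, y, z scaled (see below), then the turn, a rotation vector about the tool's x, y, z scaled (see below), then the opening, from 0 (shut) to 1 (fully open). In form: [[[tx, ty, tz, ax, ay, az, jaw], ...]]. A call has 1 to 5 rows; each row shifts and turns the commanded pose from where the row before left it, along the tool's axes as they then stand; what a row does not reach is not made up. The controller multiplies each number of a shift by 250 mm and each number of a turn by 180 degrees. A row lasts 1/8 s, in which the tool goes at most 62.5 mm and 10.7 degrees, less where a joint would pass 70% of its speed; a pose out of reach is approached as far as the arm can. A call with a number of a shift or a turn outside -1 to 1 is refused whole. A call with a gripper value outside its range is refused whole. The fingers move at their own pace and stop on an object; the grip force is fixed at half the most. Time passes only in rows, so rows that do not move let the fingers close. It gives the time, the measured TCP pose, the force, the opening and the grip force at its end, in the units of the state.
- env.state(): the state, without advancing time (a new reading comes with each control period).
- env.read_camera(name): name is "side" or "top"; returns a dict with "color" (400x640x3 uint8, blue, green, red), "camera_matrix" (3x3 intrinsics, pixels), "k1" (the pictures are not rectified: a ray, as slopes to the right and down, at radius r is drawn at 1 + k1 r^2 times it, then the intrinsics apply), "pose" (4x4, takes a point from camera to world coordinates). Camera axes: x right, y up, looking along -z (the intrinsics and any distortion apply to the point x, -y, -z); pixel columns grow to the right and rows downward; lengths in mm; the calibration is good to about 2 mm. A picture is of the moment at which its call begins. There is no depth.
- env.job_done(): hands the job in; it is judged then, once.
Trained networks look in a picture, given as the dict that the camera call returned (one of the last four; its "shot" number tells which), for a name from the list of things; names that differ only in an ending like _2 or _b are one class to them, and where a whole thing is asked for, a point or a joint stands for the part that bears it (a point fixed in the world has none). Each returns a list of dicts, best first, with "score" (0 to 1); they miss things now and then, are a little off and sometimes report something else, mostly with a low value. They report only what shows in the picture. A call takes as long as a camera call. They do not tell look-alikes from the thing itself.
- env.search_frame(name, picture): "at" ([x, y, z] in mm, in the coordinates of the camera as it stood for that picture, good to about 4 mm: the middle of the surface that is visible of it).
- env.place_of(name, picture): "at" ([x, y, z] in mm, in the coordinates of the camera as it stood for that picture, good to about 4 mm: a listed point, or the origin of a listed thing).
The state is a dict: "t": time; "joints": joint angles; "qvel": joint speeds; "tau": joint torques, N m; "eef_pos": TCP position; "tcp_rot": TCP orientation; "ft_force": force on the tool from outside, world axes, zero at the start; "moment": the same for the moment, N m; "opening": opening from 0.0 (shut) to 1.0 (fully open); "grip_force": force on a finger pad.
Only numpy, scipy, OpenCV 4.12 (cv2) and the standard library are available. Lean on these libraries where they do the work, as an engineer would, in place of code of your own. Each camera call takes 0.05 s, during which the arm holds its last target. There are 200 camera calls.

TASK

With the walnut trinket box standing on the bench, press its ajar lid down until the catch holds it shut with your hand off it. Then pick the box up and hold its catch end 10 cm in front of the inspection camera's glass, centred on and facing squarely into the down-tilted lens, right way up and level from side to side. Finish while holding it still in the air there, lid shut; do not touch the camera or its stand, and leave everything else where it is.

Things in the scene. Friction and masses are not known exactly. Their poses are not given: they have to be found in the camera images.
- box: Walnut trinket box, the only one with its lid ajar: 84 long (x), 50 wide (y), body 26 high, 34 with the lid shut; walls 6 mm; 0.1 to 0.2 kg; loose. Origin: centre of its underside. x points to its front, the end with the brass catch (14 wide, stands 11 out, 37 high); z up. Grip it across its width by the body, below the lid (2 mm narrower each side). Not the smaller, shut box.
- lid (a joint): Lid angle in rad: 0 shut, starts at 0.5 to 0.75, stop at 1.1. A board 80 x 46 x 8 mm hinged at its lower back edge (40 mm behind the box's middle, 26 above its underside), free edge in front. It stays ajar where left; at about 0.12 rad its nose meets the sprung catch, takes 3 to 6 N to ride past it, and the catch then holds it shut.
- lid_edge (a point): Middle of the upper front (free) edge of the lid; moves with the lid. Lid shut, it is 40 mm in front of the box's middle and 34 mm above its underside.
- box_front (a point): Centre of the box's front (catch) end face, 42 mm in front of the origin and 17 mm above the underside; axes as the box.
- box_back (a point): Centre of the box's back (hinge) end face, 42 mm behind the origin and 17 mm above the underside; axes as the box.
- stand: Inspection camera stand, fixed at the far side: base plate 120 x 150 x 14 mm, steel column of 22 mm diameter, 374 mm high. Origin: middle of the base's edge nearest the robot, 60 mm before the column. An arm toward the robot carries the black camera head (60 x 60 x 50 mm, lens barrel of 42 mm diameter), at a height that varies by 55 mm.
- lens (a point): Centre of the lens glass of the camera head, 100 mm in front of the column (toward the robot), 0.23 to 0.29 m above the bench. x points out of the lens along its line of view, toward the robot and 30 degrees below level; y is level.
- focus (a point): Point in the air on the lens axis, 100 mm in front of the glass, where the centre of the box's front end face belongs; axes as lens (x along the line of view, so the box's x must point against it; y level).
- flat_box: Bystander: smaller shut walnut box 70 x 44 x 24 mm, loose. Origin: centre of its underside.
- sanding_block: Bystander: cork sanding block 68 x 36 x 26 mm, loose, between the two boxes. Origin: centre of its underside.
- gouge: Bystander: gouge about 168 mm long, 22 mm thick, lying loose beyond the boxes. Origin: below its ferrule, on the bench.
- spoon: Bystander: wooden spoon 190 mm long lying at the left.
- wax_jar: Bystander: amber glass wax jar, 64 mm diameter, 55 mm high, at the right. Origin: centre of its underside.
- mallet: Bystander: carver's mallet standing on its 84 mm head, handle up, 165 mm high, at the right. Origin: centre of its underside.
- glue: Bystander: white glue bottle, 54 mm diameter, 140 mm high, at the left. Origin: centre of its underside.
Things that resemble listed ones, but are neither listed nor needed, are in the scene too. What is shaped like the box but pink or turquoise is not meant.

How it is judged (in metres and radians):
On the way, in this order (a step that is already met when the one before it is completed fails the run):
1. the lid is shut and held by its catch, the hand off the box, the box standing on the bench (value of joint lid below 0.04 rad and contact force between each of the fingers, the arm and box below 0.2 N and height (world z) of box below 0.006 m and angle between box's own z axis and vertical below 0.1 rad), for 0.2 s.
2. the shut box is lifted clear of the bench in the fingers (value of joint lid below 0.04 rad and height (world z) of box above 0.05 m and contact force between the fingers and box above 1 N), for 0.2 s.
At the end, for the whole second after the job is handed in: Held in the fingers over 80 mm up, still, touching neither camera nor stand; lid under 0.04 rad; centre of the catch end within 25 mm of the point 100 mm before the lens; catch end toward it, length and width each within 0.2 rad of the lens axis and its level axis; right way up (value of joint lid below 0.04 rad and distance between box_front and focus below 0.025 m and x of box_back in the frame of focus above 0.05 m and angle between the x axis of box and the x axis of focus, either way round below 0.2 rad and angle between the y axis of box and the y axis of focus, either way round below 0.2 rad and angle between box's own z axis and vertical below 0.9 rad and height (world z) of box above 0.08 m and contact force between the fingers and box above 1 N and contact force between box and stand below 0.1 N and linear speed of box below 0.02 m/s and angular speed of box below 0.15 rad/s); the arm keeps its last pose, push and grip.
It fails at once if a bystander is moved more than 30 mm (distance of any of flat_box, sanding_block, gouge, spoon, wax_jar, mallet, glue from where it was at the start of the episode above 0.03 m).
It fails at once if the robot or the box touches the camera or its stand with more than 1 N (contact force between any of the fingers, the arm, box and stand above 1 N).
It also fails if it takes over 45 s, if anything falls off the work surface, if the arm or the gripper's body presses on something with over 40 N, if the wrist force passes 120 N, or if a joint passes its speed limit or range.

## Working session

There is one attempt and no reset: what is moved stays moved. The work goes in short steps, Python scripts to look and compute and a tool call to move; the robot and the scene stay as the last step left them, time stands still between calls to the robot, and variables do not carry over. Pictures are saved under pics/ and viewed, at most 10 in all, crops included, and the job is handed in when it is done.

Besides the shell and the picture viewer there is one more tool, called after "Call:" as a command line: name --argument value ..., lists and objects as JSON in quotes. drive_tool: Moves the arm, as the interface text tells. Its arguments: {"type":"object","properties":{"rows":{"type":"array","items":{"type":"array","items":{"type":"array","items":{"type":"number","minimum":-1,"maximum":1}}}}},"required":["rows"]}

```bash
mkdir -p pics
cat > h.py <<'E'
import numpy as np, cv2
from cell import env
from scipy.spatial.transform import Rotation as R
def w(p,at):
    return (p["pose"]@np.r_[at,1])[:3]
def px(p,P):
    c=np.linalg.inv(p["pose"])@np.r_[P,1]; s=np.array([c[0],-c[1]])/-c[2]
    s=s*(1+p["k1"]*(s@s)); K=p["camera_matrix"]; return (K@np.r_[s,1])[:2]
def ray(p,u,v):
    K=p["camera_matrix"]; d=np.array([[p["k1"],0,0,0]]) 
    s=cv2.undistortPoints(np.array([[[u,v]]],float),K,np.array([p["k1"],0,0,0.]))[0,0]
    return p["pose"][:3,3], p["pose"][:3,:3]@np.array([s[0],-s[1],-1])
def onz(p,u,v,z):
    o,d=ray(p,u,v); return o+d*(z-o[2])/d[2]
E
python3 - <<'E'
from h import *
for n in("side","top"):
    p=env.read_camera(n); cv2.imwrite(f"pics/{n}0.png",p["color"])
    print(n,p["pose"].round(2).tolist(),p["k1"])
    for k in "box lid lid_edge box_front box_back lens focus stand flat_box sanding_block gouge wax_jar mallet glue spoon".split():
        print(k,[(round(r["score"],2),w(p,r["at"]).round().tolist(),px(p,w(p,r["at"])).round().tolist()) for r in env.place_of(k,p)[:3]] if k!="lid" else "")
print(env.state())
E
```

```text
side [[-0.99, 0.1, -0.07, 476.18], [-0.12, -0.78, 0.62, 632.05], [0.0, 0.62, 0.78, 1051.27], [0.0, 0.0, 0.0, 1.0]] -0.0028612236036117088
box [(0.85, [282.0, -314.0, -3.0], [400.0, 181.0]), (0.84, [485.0, -191.0, -1.0], [343.0, 202.0]), (0.54, [380.0, -531.0, -5.0], [375.0, 140.0])]
lid 
lid_edge [(0.78, [499.0, -190.0, 86.0], [341.0, 186.0]), (0.73, [676.0, -327.0, 1.0], [296.0, 168.0]), (0.57, [242.0, -310.0, 33.0], [413.0, 177.0])]
box_front [(0.66, [524.0, -201.0, 14.0], [333.0, 196.0]), (0.64, [408.0, -501.0, 17.0], [369.0, 140.0]), (0.55, [243.0, -308.0, 13.0], [412.0, 181.0])]
box_back [(0.93, [325.0, -310.0, 18.0], [390.0, 177.0]), (0.91, [450.0, -170.0, 16.0], [353.0, 204.0]), (0.67, [346.0, -555.0, 18.0], [385.0, 132.0])]
lens [(0.77, [734.0, -110.0, 267.0], [261.0, 159.0])]
focus []
stand [(0.69, [770.0, -121.0, -3.0], [261.0, 210.0])]
flat_box [(0.65, [507.0, 126.0, -1.0], [328.0, 283.0])]
sanding_block [(0.81, [414.0, -0.0, -5.0], [360.0, 251.0])]
gouge [(0.76, [600.0, 4.0, 0.0], [304.0, 245.0]), (0.67, [504.0, -404.0, -1.0], [343.0, 159.0])]
wax_jar [(0.53, [674.0, -327
[... 1552 characters left out ...]
 [547.0, 368.0, -3.0], [221.0, 195.0])]
{'t': 1.5, 'joints': array([ 1.08139134e+00,  4.90920732e-01,  1.55888723e+00, -4.10016293e-06,
        1.09171352e+00, -1.05629072e-01]), 'qvel': array([ 0.00089714, -0.00070971,  0.00169085,  0.00079686, -0.00023792,
       -0.00153321]), 'tau': array([ 3.06072070e-04, -6.12467122e+01, -2.58428156e+01,  6.93693501e-02,
        4.45369177e-02, -9.11211373e-06]), 'eef_pos': array([234.02087227, 579.55417354, 233.65246035]), 'tcp_rot': array([3.14152226e+00, 1.11224428e-05, 2.75781863e+00]), 'ft_force': array([0.97127295, 0.22761476, 0.54566366]), 'moment': array([ 0.03082373, -0.00796178, -0.01660742]), 'grip_force': 0.0, 'opening': 0.9981471677939557}
```

View pics/side0.png

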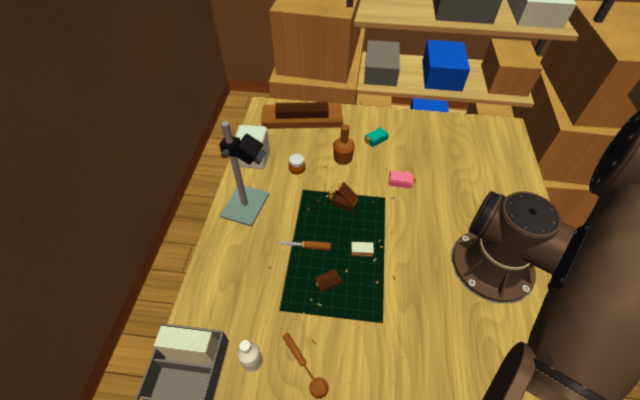

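View pics/top0.png

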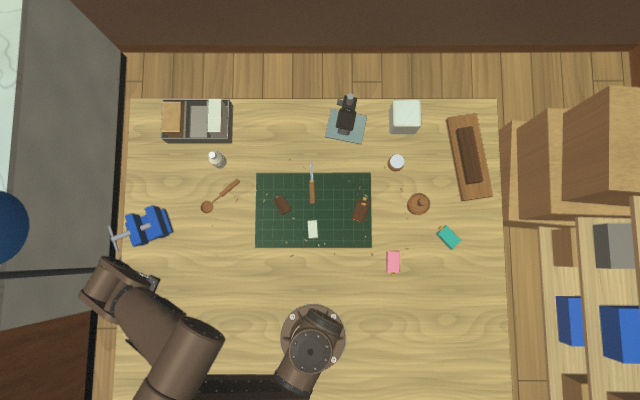

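Side shows the open walnut box at (343,197) with its brass catch to the left; top shows it at (361,209) with the catch up at (365,199). The pink (401,179) and turquoise (376,136) boxes are decoys. The stand plate is at (347,126) in top. Next I refine the stand heading.

Run:
```python
from h import *
a=env.read_camera("top"); b=env.read_camera("side")
for p in(a,b):
    for k in "lens stand lid_edge box_front box_back box".split():
        print(k,[w(p,r["at"]).round(1).tolist() for r in env.place_of(k,p)[:3]])
c1=cv2.resize(a["color"][90:150,315:375],(480,480),interpolation=2)
s=b["color"][180:230,215:275]; c2=cv2.resize(s,(300,250),interpolation=2)
s=b["color"][180:215,320:365]; c3=cv2.resize(s,(300,230),interpolation=2)
cv2.imwrite("pics/c.png",np.hstack([c1,np.vstack([c2,c3])]))
import pickle; pickle.dump((a,b),open("p.pkl","wb"))
# homing: plate colour minAreaRect in top at z=14
```

```text
lens [[733.7, -110.5, 274.6]]
stand [[769.5, -120.0, 4.8], [507.2, 129.2, 2.2]]
lid_edge [[499.4, -195.1, 92.0], [410.2, -503.5, 36.3], [244.5, -313.6, 30.2]]
box_front [[410.8, -500.2, 20.5], [526.4, -200.6, 14.5]]
box_back [[349.7, -562.1, 20.9], [326.4, -311.0, 22.7], [450.0, -178.8, 21.6]]
box [[283.3, -311.1, -0.2], [492.1, -187.9, -2.8], [678.5, -329.0, 1.3]]
lens [[731.8, -107.9, 268.5]]
stand [[769.4, -119.4, 1.3]]
lid_edge [[499.4, -189.2, 87.7], [245.0, -310.2, 29.9], [415.9, -503.6, 33.9]]
box_front [[245.0, -305.4, 13.1], [412.5, -499.1, 17.1], [545.5, 371.6, 0.5]]
box_back [[451.5, -173.9, 15.6], [347.3, -556.1, 17.0], [767.1, -118.9, 1.9]]
box [[482.6, -188.7, -1.7], [377.5, -530.5, -4.5], [287.2, -313.0, -2.9]]
```

View pics/c.png

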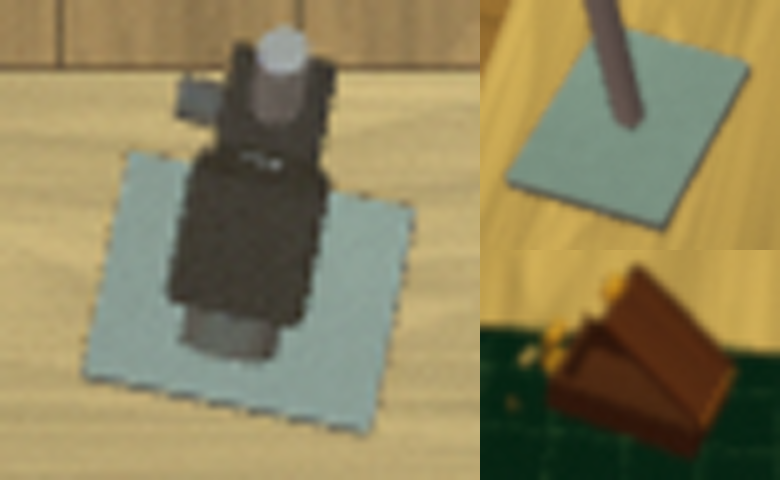

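Call:
drive_tool --rows '[[[0,0,0,0,0,0,0]]]'

```text
t: 2.33
eef_pos: [234.0, 579.6, 233.7]
tcp_rot: [3.141, 0.0, 2.758]
ft_force: [0.2, 0.7, 0.3]
opening: 0.942
grip_force: 0.0
```

Call:
drive_tool --rows '[[[-0.18,-0.1,0,0,0,0,0],[-0.18,-0.1,0,0,0,0,0],[-0.18,-0.1,0,0,0,0,0],[-0.18,-0.1,0,0,0,0,0],[-0.18,-0.1,0,0,0,0,0]]]'

```text
t: 2.95
eef_pos: [396.8, 378.1, 233.8]
tcp_rot: [3.141, 0.0, 2.758]
ft_force: [0.5, -0.0, 0.3]
opening: 0.423
grip_force: 0.0
```

Call:
drive_tool --rows '[[[-0.1,-0.18,0,0,0,0,0],[-0.1,-0.18,0,0,0,0,0],[-0.1,-0.18,0,0,0,0,0],[-0.1,-0.18,0,0,0,0,0],[-0.1,-0.18,0,0,0,0,0]]]'

```text
t: 3.58
eef_pos: [427.6, 122.4, 233.9]
tcp_rot: [3.141, 0.001, 2.758]
ft_force: [0.6, 0.2, -0.4]
opening: 0.007
grip_force: 0.0
```

Call:
drive_tool --rows '[[[-0.1,-0.18,0,0,0,0,0],[-0.1,-0.18,0,0,0,0,0],[-0.1,-0.18,0,0,0,0,0],[-0.1,-0.18,0,0,0,-0.0125,0],[0,0,0,0,0,0,0]]]'

```text
t: 4.2
eef_pos: [453.1, -83.1, 233.6]
tcp_rot: [-3.142, 0.001, 2.793]
ft_force: [0.3, 0.0, 0.1]
opening: 0.005
grip_force: 0.0
```

```bash
cat >> h.py <<'E'
def goto(P,rot=None):
    s=env.state(); M=R.from_euler("xyz",s["tcp_rot"]); d=M.inv().apply(np.array(P)-s["eef_pos"])
    print("at",s["eef_pos"].round(1),s["tcp_rot"].round(3),"shift/250",(d/250).round(4))
    if rot is not None: print("turn/pi",((M.inv()*rot).as_rotvec()/np.pi).round(4))
E
python3 - <<'E'
from h import *
import pickle; a,b=pickle.load(open("p.pkl","rb"))
q=[onz(a,315+u/8-.5,90+v/8-.5,14) for u,v in((85,377),(365,430),(128,153),(412,205))]
print(np.round(q,1))
f=lambda d:np.arctan2(d[1],d[0])
print("heading",f(q[2]-q[0]),f(q[3]-q[1]),f(q[0]-q[1])-np.pi/2,f(q[2]-q[3])-np.pi/2, "origin",(q[0]+q[1])/2)
print(env.state()["joints"])
goto([500.5,-193.5,233.7],R.from_euler("xyz",[np.pi,0,np.pi-.345]))
E
```

```text
[[ 784.3  -48.3   14. ]
 [ 757.  -189.3   14. ]
 [ 900.9  -70.1   14. ]
 [ 873.7 -214.1   14. ]]
heading -0.18461516170611303 -0.20975944359009197 -0.19124362565102349 -0.18657285261739576 origin [ 770.65729317 -118.79577283   14.        ]
[-3.24843717e-01  2.57997668e-01  1.94492831e+00 -1.12082616e-04
  9.38157252e-01 -1.54732426e+00]
at [453.1 -83.1 233.6] [-3.142e+00  1.000e-03  2.793e+00] shift/250 [-3.288e-01 -3.505e-01 -2.000e-04]
turn/pi [-0.      0.0002 -0.001 ]
```

Call:
drive_tool --rows '[[[-0.11,-0.117,0,0,0,0,0],[-0.11,-0.117,0,0,0,0,0],[-0.11,-0.117,0,0,0,0,0],[0,0,0.2,0,0,0,0],[0,0,0.2,0,0,0,0]]]'

```text
t: 4.82
eef_pos: [501.1, -190.3, 132.7]
tcp_rot: [3.142, 0.001, 2.797]
ft_force: [0.8, 1.0, -0.1]
opening: 0.007
grip_force: 0.0
```

Call:
drive_tool --rows '[[[0,0,0.06,0,0,0,0],[0,0,0.06,0,0,0,0],[0,0,0.06,0,0,0,0],[0,0,0.04,0,0,0,0],[0,0,0,0,0,0,0]]]'

```text
t: 5.45
eef_pos: [500.7, -190.8, 78.3]
tcp_rot: [3.141, -0.001, 2.797]
ft_force: [0.5, -0.2, -0.1]
opening: 0.004
grip_force: 0.0
```

Run:
```python
from h import *
b=env.read_camera("side")
cv2.imwrite("pics/d.png",cv2.resize(b["color"][130:240,290:410],(720,600),interpolation=2)[:600])
goto([500.5,-193.5,53])
```

```text
at [ 500.9 -190.9   78.7] [ 3.141 -0.     2.797] shift/250 [-0.0022 -0.0105  0.1028]
```

View pics/d.png

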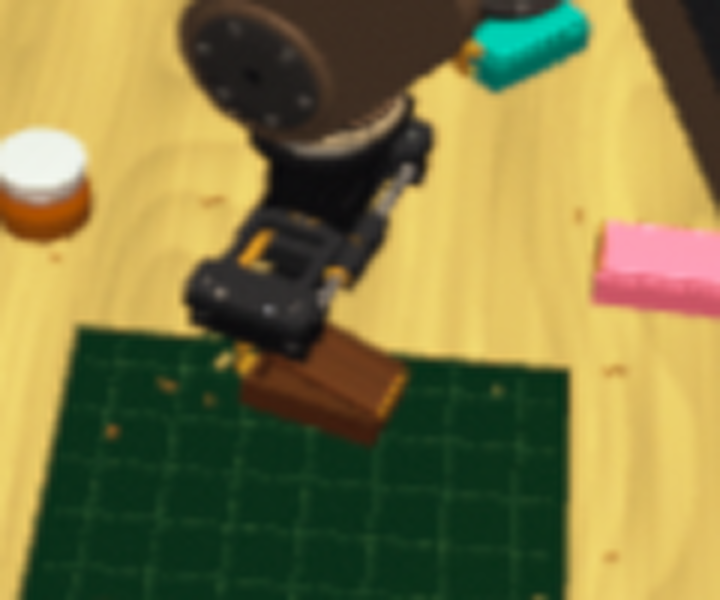

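The lid is partly pressed under the fingertips around (310,350). I continue down.

Call:
drive_tool --rows '[[[-0.01,0,0.03,0,0,0,0],[-0.01,0,0.03,0,0,0,0],[0,0,0.02,0,0,0,0],[0,0,0.014,0,0,0,0],[0,0,0,0,0,0,0]]]'

```text
t: 6.12
eef_pos: [505.2, -192.3, 54.7]
tcp_rot: [3.141, -0.001, 2.797]
ft_force: [-0.7, -0.1, -0.4]
opening: 0.004
grip_force: 0.0
```

Call:
drive_tool --rows '[[[0,0,0.006,0,0,0,0],[0,0,0.006,0,0,0,0],[0,0,0,0,0,0,0]]]'

```text
t: 6.5
eef_pos: [505.6, -192.5, 52.9]
tcp_rot: [3.142, 0.0, 2.797]
ft_force: [-2.5, 1.1, 9.6]
opening: 0.005
grip_force: 5.1
```

Call:
drive_tool --rows '[[[0,0,0.006,0,0,0,0],[0,0,0,0,0,0,0]]]'

```text
t: 6.75
eef_pos: [505.6, -192.6, 52.3]
tcp_rot: [-3.141, 0.001, 2.797]
ft_force: [-5.7, 2.2, 24.8]
opening: 0.005
grip_force: 12.0
```

Call:
drive_tool --rows '[[[0,0,-0.1,0,0,0,0],[0,0,-0.2,0,0,0,0.5],[0,0,-0.1,0,0,0,1],[0.2,0,0,0,0,0,1],[0.2,0,0,0,0,0,1]]]'

```text
t: 7.38
eef_pos: [410.2, -158.2, 150.8]
tcp_rot: [-3.142, 0.001, 2.797]
ft_force: [-0.1, -0.9, -0.1]
opening: 0.37
grip_force: 0.0
```

Call:
drive_tool --rows '[[[0.2,0,0,0,0,0,1],[0.2,0,0,0,0,0,1],[0,0,0,0,0,0,1]]]'

```text
t: 7.75
eef_pos: [314.7, -123.7, 150.8]
tcp_rot: [3.141, -0.001, 2.797]
ft_force: [1.2, -1.2, -0.5]
opening: 0.684
grip_force: 0.0
```

Run:
```python
from h import *
a=env.read_camera("top"); b=env.read_camera("side")
for p in(a,b):
    for k in "lid_edge box_front box_back box".split():
        print(k,[(round(r["score"],2),w(p,r["at"]).round(1).tolist()) for r in env.place_of(k,p) if abs(w(p,r["at"])[:2]-[487,-189]).max()<60])
cv2.imwrite("pics/e.png",np.hstack([cv2.resize(b["color"][180:220,315:365],(400,320),interpolation=2),cv2.resize(a["color"][190:230,336:386],(400,320),interpolation=2)]))
goto([487,-189,100])
```

```text
lid_edge [(0.63, [529.0, -202.8, 37.3])]
box_front [(0.73, [528.8, -203.5, 15.5])]
box_back [(0.59, [448.6, -177.4, 21.6])]
box [(0.52, [486.6, -186.8, 2.5])]
lid_edge [(0.8, [523.5, -198.2, 34.2])]
box_front [(0.94, [525.6, -201.6, 17.0])]
box_back [(0.87, [452.1, -169.9, 16.9])]
box [(0.56, [483.8, -188.1, -2.6])]
at [ 317.5 -125.1  150.5] [ 3.141 -0.     2.797] shift/250 [-0.7245 -0.012   0.2018]
```

View pics/e.png

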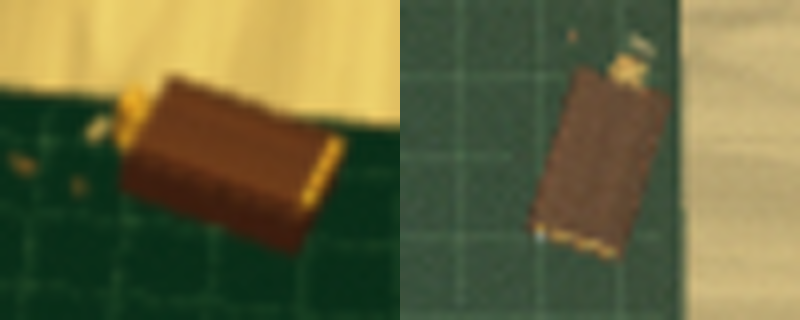

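The lid is flush (side-view crop) and held with the hand away. I get the box pose from the lid corners in the top crop: (180,68), (268,95), (132,232), (218,258).

Run:
```python
from h import *
a=env.read_camera("top")
q=np.array([onz(a,336+u/8-.5,190+v/8-.5,34) for u,v in((180,68),(268,95),(132,232),(218,258))])
f=lambda d:np.arctan2(d[1],d[0])
print(q.round(1),f(q[0]+q[1]-q[2]-q[3]),f(q[0]+q[2]-q[1]-q[3])-np.pi/2,q.mean(0))
```

```text
[[ 532.5 -177.5   34. ]
 [ 519.1 -220.5   34. ]
 [ 451.9 -153.4   34. ]
 [ 439.3 -195.2   34. ]] -0.29862530940405546 -0.29736588312279166 [ 485.68930211 -186.63679797   34.        ]
```

Call:
drive_tool --rows '[[[-0.18,-0.009,0,0,0,-0.006,1],[-0.18,0,0,0,0,0,1],[-0.18,0,0,0,0,0,1],[-0.18,0,0,0,0,0,1],[0,0,0.1,0,0,0,1]]]'

```text
t: 8.93
eef_pos: [489.9, -186.7, 125.9]
tcp_rot: [-3.141, 0.004, 2.816]
ft_force: [0.2, 0.6, -0.8]
opening: 0.998
grip_force: 0.0
```

Call:
drive_tool --rows '[[[0,0,0,0,0,0,1]]]'

```text
t: 9.05
eef_pos: [486.1, -185.0, 124.1]
tcp_rot: [3.141, -0.004, 2.816]
ft_force: [0.5, -0.0, 0.7]
opening: 0.999
grip_force: 0.0
```

Run:
```python
from h import *
goto([486.5,-188,23],R.from_euler("xyz",[np.pi,0,np.pi-.325]))
```

```text
at [ 486.1 -185.   124.1] [ 3.141 -0.004  2.816] shift/250 [-0.0067 -0.0111  0.4045]
turn/pi [ 0.0002 -0.0012 -0.0002]
```

Call:
drive_tool --rows '[[[-0.006,-0.011,0.12,0,0,0,1],[0,0,0.12,0,0,0,1],[0,0,0.1,0,0,0,1],[0,0,0.06,0,0,0,1],[0,0,0,0,0,0,1]]]'

```text
t: 9.68
eef_pos: [487.1, -188.5, 25.5]
tcp_rot: [3.141, -0.001, 2.816]
ft_force: [0.5, -0.2, 1.3]
opening: 1.003
grip_force: 0.0
```

Call:
drive_tool --rows '[[[0,0,0,0,0,0,0],[0,0,0,0,0,0,0],[0,0,0,0,0,0,0],[0,0,0,0,0,0,0],[0,0,0,0,0,0,0]]]'

```text
t: 10.3
eef_pos: [487.4, -188.5, 25.7]
tcp_rot: [3.141, 0.0, 2.816]
ft_force: [0.6, 1.1, 0.7]
opening: 0.534
grip_force: 0.5
```

Call:
drive_tool --rows '[[[0,0,0,0,0,0,0],[0,0,0,0,0,0,0]]]'

```text
t: 10.55
eef_pos: [487.4, -188.6, 25.7]
tcp_rot: [3.141, 0.0, 2.816]
ft_force: [-0.0, 0.3, 2.5]
opening: 0.522
grip_force: 30.0
```

Call:
drive_tool --rows '[[[0,0,-0.06,0,0,0,0],[0,0,-0.1,0,0,0,0],[0,0,-0.15,0,0,0,0],[0,0,-0.15,0,0,0,0],[0,0,-0.1,0,0,0,0]]]'

```text
t: 11.18
eef_pos: [487.4, -188.6, 168.1]
tcp_rot: [-3.141, 0.002, 2.816]
ft_force: [0.1, -0.2, -2.5]
opening: 0.523
grip_force: 30.0
```

Call:
drive_tool --rows '[[[0,0,0,0,0,0,0],[0,0,0,0,0,0,0]]]'

```text
t: 11.42
eef_pos: [486.9, -188.3, 165.0]
tcp_rot: [3.141, -0.001, 2.816]
ft_force: [-0.2, 0.4, -1.7]
opening: 0.522
grip_force: 30.0
```

```bash
cat > g.py <<'E'
from h import *
def boxpts():
    s=env.state(); M=R.from_euler("xyz",s["tcp_rot"])
    for n in("top","side"):
        p=env.read_camera(n)
        for k in "lid_edge box_front box_back box lens".split():
            for r in env.place_of(k,p):
                P=w(p,r["at"]); d=M.inv().apply(P-s["eef_pos"])
                if k=="lens" or abs(d).max()<75: print(n,k,round(r["score"],2),P.round(),"tool:",d.round(1))
    return p
E
python3 - <<'E'
from g import *
boxpts()
h=-.193; dr=np.array([np.cos(h),np.sin(h),0]); up=np.array([0,0,1])
L=np.array([731.5,-111,270]); bx=np.cos(np.pi/6)*dr+.5*up; bz=-.5*dr+np.cos(np.pi/6)*up; by=np.cross(bz,bx)
Rb=np.c_[bx,by,bz]; Rt=R.from_matrix(np.c_[-bx,by,-bz])
O=L-100*bx-42*bx-17*bz; T=O+25.7*bz
print("TCP target",T,Rt.as_euler("xyz")); goto(T,Rt); goto(T-60*bx,Rt)
E
```

```text
top lens 0.64 [ 734. -112.  269.] tool: [-209.7  151.5 -103.7]
side box_front 0.55 [ 526. -204.  154.] tool: [-42.4  -2.   10.8]
side box_front 0.31 [ 483. -189.  140.] tool: [ 3.  -1.9 25. ]
side box_back 0.71 [ 448. -173.  154.] tool: [41.2  1.9 10.8]
side box 0.61 [ 484. -190.  139.] tool: [ 2.3 -3.  25.8]
side lens 0.81 [ 735. -110.  264.] tool: [-209.7  153.6  -98.9]
TCP target [606.53841662 -86.57843241 206.53442101] [3.14159265 0.52359878 2.94859265]
at [ 487.3 -188.6  165.5] [ 3.141 -0.     2.816] shift/250 [-0.3211  0.5392 -0.1639]
turn/pi [-0.011  -0.1664 -0.0413]
at [ 487.3 -188.6  165.5] [ 3.141 -0.     2.816] shift/250 [-0.1151  0.5116 -0.0439]
turn/pi [-0.011  -0.1664 -0.0413]
```

Call:
drive_tool --rows '[[[-0.038,0.17,-0.05,0,0,0,0],[-0.038,0.17,-0.05,0,0,0,0],[-0.038,0.17,-0.05,0,0,0,0],[0,0,0,-0.0027,-0.0416,-0.0103,0],[0,0,0,-0.0027,-0.0416,-0.0103,0]]]'

```text
t: 12.65
eef_pos: [555.5, -76.2, 203.3]
tcp_rot: [3.133, 0.266, 2.882]
ft_force: [-0.2, 0.2, -1.8]
opening: 0.525
grip_force: 30.0
```

Call:
drive_tool --rows '[[[0,0,0,-0.0027,-0.0416,-0.0103,0],[0,0,0,-0.0027,-0.0416,-0.0103,0],[0,0,0,0,0,0,0],[0,0,0,0,0,0,0]]]'

```text
t: 13.15
eef_pos: [555.7, -77.0, 203.4]
tcp_rot: [3.142, 0.522, 2.948]
ft_force: [0.0, 0.2, -1.4]
opening: 0.521
grip_force: 30.0
```

Run:
```python
from g import *
p=boxpts(); cv2.imwrite("pics/f.png",cv2.resize(p["color"][80:260,200:420],(733,600)))
h=-.193; dr=np.array([np.cos(h),np.sin(h),0]); up=np.array([0,0,1])
L=np.array([731.5,-111,269.5]); bx=np.cos(np.pi/6)*dr+.5*up; bz=-.5*dr+np.cos(np.pi/6)*up
Rt=R.from_matrix(np.c_[-bx,np.cross(bz,bx),-bz]); T=L-142*bx+8.7*bz
goto(T,Rt); print(env.state()["joints"])
```

```text
top lid_edge 0.68 [588. -87. 232.] tool: [-43.6  -3.6  -7.9]
top box_front 0.51 [597. -82. 214.] tool: [-41.1   3.2  11.6]
top box_back 0.78 [524. -75. 177.] tool: [40.4 -3.9  6.8]
top box 0.62 [572. -79. 177.] tool: [-0.9  0.9 30.9]
top lens 0.65 [ 731. -113.  273.] tool: [-189.2   -2.    29.1]
side lid_edge 0.5 [584. -80. 229.] tool: [-37.2   2.4  -7.8]
side box_front 0.69 [594. -85. 216.] tool: [-40.1  -0.6   8.3]
side box_back 0.48 [528. -67. 174.] tool: [39.7  4.1 11.3]
side box 0.65 [565. -81. 180.] tool: [ 3.1 -2.4 25.5]
side box 0.5 [594. -85. 215.] tool: [-39.2  -1.    9.5]
side lens 0.82 [ 731. -111.  266.] tool: [-186.1    0.8   34.8]
at [555.1 -76.9 203.1] [-3.141  0.523  2.949] shift/250 [-0.1871  0.0015  0.0945]
turn/pi [-0.0002 -0.0001 -0.    ]
[-0.2734251   0.31756102  2.08179662  0.17880932  0.22364318 -1.81489882]
```

View pics/f.png

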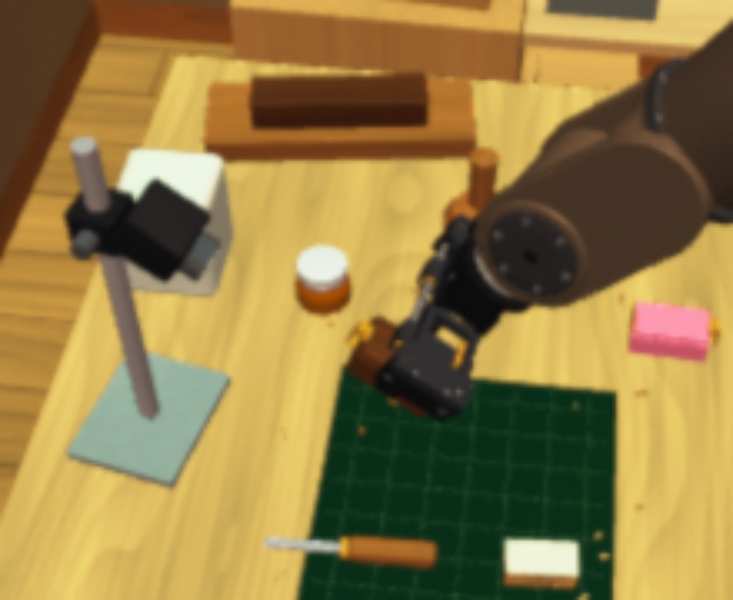

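The box is held shut, pitched 30° up and facing the lens, at about (385,350). The lens is at (205,250). I move along the axis to the focus.

Call:
drive_tool --rows '[[[-0.06,0,0.03,0,0,0,0],[-0.06,0,0.03,0,0,0,0],[-0.045,0.0015,0.025,0,0,0,0],[-0.022,0,0.01,0,0,0,0],[0,0,0,0,0,0,0]]]'

```text
t: 14.38
eef_pos: [606.5, -86.5, 205.7]
tcp_rot: [-3.141, 0.523, 2.949]
ft_force: [-0.8, 0.5, -1.3]
opening: 0.522
grip_force: 30.0
```

Call:
drive_tool --rows '[[[0,0,0,0,0,0,0],[0,0,0,0,0,0,0],[0,0,0,0,0,0,0],[0,0,0,0,0,0,0]]]'

```text
t: 14.88
eef_pos: [606.5, -86.6, 206.0]
tcp_rot: [-3.141, 0.524, 2.949]
ft_force: [0.7, -0.9, -1.1]
opening: 0.523
grip_force: 30.0
```

Run:
```python
from g import *
p=boxpts(); cv2.imwrite("pics/g.png",cv2.resize(p["color"][100:240,200:370],(728,600)))
h=-.193; dr=np.array([np.cos(h),np.sin(h),0]); up=np.array([0,0,1])
L=np.array([731.5,-111,269.3]); bx=np.cos(np.pi/6)*dr+.5*up; bz=-.5*dr+np.cos(np.pi/6)*up
Rt=R.from_matrix(np.c_[-bx,np.cross(bz,bx),-bz]); T=L-142*bx+8.7*bz
print("focus",L-100*bx); goto(T,Rt)
```

```text
top lid_edge 0.64 [637. -93. 238.] tool: [-42.8  -0.8 -12.4]
top box_front 0.64 [651. -94. 220.] tool: [-45.5   1.3  10.3]
top box_back 0.72 [572. -85. 178.] tool: [44.1 -4.7  6.9]
top box 0.72 [619. -90. 181.] tool: [ 1.  -0.8 28.2]
top lens 0.35 [ 768. -119.    5.] tool: [-42.5  -0.9 256.7]
side box 0.62 [614. -91. 184.] tool: [ 4.2 -2.8 23.2]
side lens 0.9 [ 735. -108.  266.] tool: [-143.4    3.6   12.9]
side lens 0.17 [412.   1.  -1.] tool: [282.9  48.9  75.5]
focus [646.50538818 -94.38928172 219.3       ]
at [606.6 -86.6 205.9] [-3.141  0.523  2.949] shift/250 [ 0.0003 -0.      0.0002]
turn/pi [-0.0002 -0.      0.    ]
```

View pics/g.png

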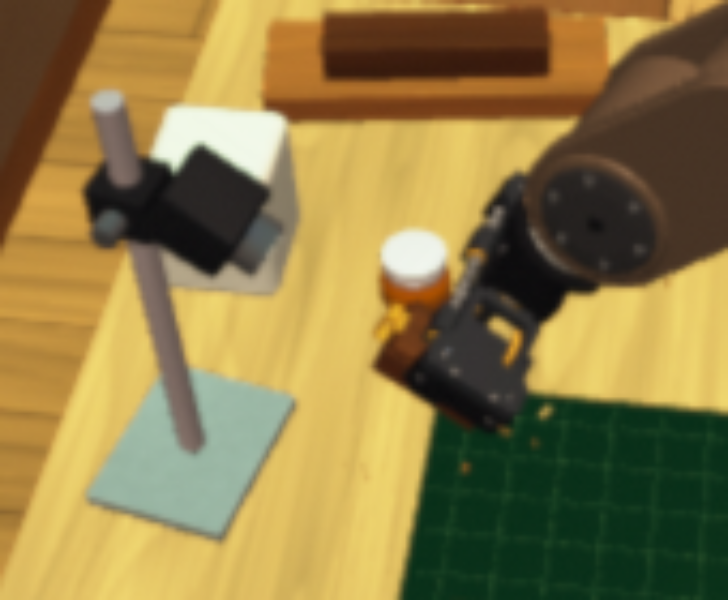

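The catch end at (395,335) faces the lens at (255,245). The measured front is within about 5 mm of the focus, and the arm is still.

```bash
python3 -c "
from cell import env
print(env.job_done())"
```

```text
the job is handed in; nothing more can be done
None
```

The job is handed in: the lid was pressed shut and stayed shut with the hand off, and the box is held still about 100 mm before the lens, catch end facing it and measured about 5 mm from the focus point; no verdict came back.

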